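Sink three bench dogs in order

TASK

Clear the clamping board for a panel: with the fingertips, gently press down three of its raised steel bench dogs until each head rests on the board, first the one with the wide round head, then the square-headed one, then the narrow round one. Leave the bar-shaped stop standing up, do not pull any dog upward, and leave the things around the board alone.

Things in the scene. Friction and masses are not known exactly. Their poses are not given: they have to be found in the camera images.
- board: Plywood clamping board fixed to the bench, 270 mm (its x) by 300 mm (its y), 24 mm thick; origin at the centre of its underside, on the bench top (z = 0). Four steel bench dogs stand in it in a 2 by 2 pattern, at x = +-75 mm and y = +-85 mm of the board; which dog is in which hole changes. Dark spots on it are empty 20 mm holes.
- wide_seat: The hole of the wide dog, with the steel bench dog standing in it; the origin is the middle of the hole at the board's upper face (24 mm above the bench), z up. It does not move.
- wide_top (a point): Middle of the top face of the dog with the wide round head, a disc 48 mm across. The head is 6 mm thick on a 16 mm stem; its top is (52 mm - joint value) above the bench.
- wide_dog (a joint): How far this dog is pushed down, in m: 0 to 0.006 at the start (standing up; the bar 0 to 0.003), 0.022 fully down with its head resting on the board (top then 30 mm above the bench), negative when pulled up. It slides straight down against about 5 N of friction, no spring, and stays where it is left.
- square_seat: The hole of the square dog, with the steel bench dog standing in it; the origin is the middle of the hole at the board's upper face (24 mm above the bench), z up. It does not move.
- square_top (a point): Middle of the top face of the dog with the square head, 32 x 32 mm (sides along the board's edges). The head is 6 mm thick on a 16 mm stem; its top is (52 mm - joint value) above the bench.
- square_dog (a joint): How far this dog is pushed down, in m: 0 to 0.006 at the start (standing up; the bar 0 to 0.003), 0.022 fully down with its head resting on the board (top then 30 mm above the bench), negative when pulled up. It slides straight down against about 5 N of friction, no spring, and stays where it is left.
- narrow_seat: The hole of the narrow dog, with the steel bench dog standing in it; the origin is the middle of the hole at the board's upper face (24 mm above the bench), z up. It does not move.
- narrow_top (a point): Middle of the top face of the dog with the narrow round head, a disc 22 mm across. The head is 6 mm thick on a 16 mm stem; its top is (52 mm - joint value) above the bench.
- narrow_dog (a joint): How far this dog is pushed down, in m: 0 to 0.006 at the start (standing up; the bar 0 to 0.003), 0.022 fully down with its head resting on the board (top then 30 mm above the bench), negative when pulled up. It slides straight down against about 5 N of friction, no spring, and stays where it is left.
- bar_seat: The hole of the bar dog, with the steel bench dog standing in it; the origin is the middle of the hole at the board's upper face (24 mm above the bench), z up. It does not move.
- bar_top (a point): Middle of the top face of the dog with the long bar head, 22 mm (board x) by 70 mm (board y); this is the stop that stays up. The head is 6 mm thick on a 16 mm stem; its top is (52 mm - joint value) above the bench.
- bar_dog (a joint): How far this dog is pushed down, in m: 0 to 0.006 at the start (standing up; the bar 0 to 0.003), 0.022 fully down with its head resting on the board (top then 30 mm above the bench), negative when pulled up. It slides straight down against about 5 N of friction, no spring, and stays where it is left.
- driver: Black cordless driver standing on its battery, about 185 x 75 mm and 205 mm tall; loose bystander, to be left alone; origin under its middle, on the bench.
- jar: Glass jar with clip-on glass lid, 76 mm across, 107 mm tall; loose bystander, to be left alone; origin under its middle, on the bench.
- punch: Blue hole punch, 120 x 115 mm, about 60 mm tall; loose bystander, to be left alone; origin under its middle, on the bench.
- pliers: Pliers lying flat, 190 mm long along their x, 65 mm wide, 14 mm high; loose bystander, to be left alone; origin under its middle, on the bench.

How it is judged:
By the outcome, as a careful person would: the job done as asked, in the order asked, and still so for the second after the job is handed in, with the robot touching nothing.
It also fails if it takes over 42 s, if anything falls off the work surface, if the arm or the gripper's body presses on something with over 40 N, if the wrist force passes 120 N, or if a joint passes its speed limit or range.

ROBOT

A 6-joint arm with a two-finger parallel gripper is mounted at the origin on the work surface. World frame = base frame: x ahead of the robot, y to its left, z up, the work surface at z = 0. Lengths are in m, angles in rad, forces in N, time in s.
With the tool pointing down it reaches from about 0.375 to 0.975 m from the base axis. Payload 3.8 kg.
Tool frame: the origin (TCP) lies at the very end of the fingers, on their centre line; the grasp point (between the pads) lies 19 mm behind it; z points along the fingers, y is the line along which they close (so a half turn about z gives the same grasp; the last joint's range is limited). The gripper opens to 85 mm and grips with 20 to 120 N. Pads are 22 mm wide; open, the fingers measure 114 mm over their backs; the gripper's body (76 mm by 85 mm) begins 54 mm behind the grasp point. The pads swing forward as they close: fully open they stand 13 mm farther back than shut.
Start: joints at [1.24, 0.264, 1.604, -0, 1.274, -0.037], TCP at [0.195, 0.646, 0.2] pointing down, gripper open.
Joint ranges: [-2.63, 2.63], [-0.94, 2.18], [0.31, 2.57], [-1.31, 4.45], [0, 2.66], [-2.55, 2.55]. Speed limits (rad/s): [2.57, 2.57, 3.14, 3.14, 3.14, 3.14].

INTERFACE

Orientations are given as a rotation vector (axis times angle).
In Python, from workcell import bot, vision gives the robot as it stands. The module is installed in compiled form; this text tells all that it offers.
- The arm moves only by the tool play_rows, never from a script. Its argument "moves" is a list that holds one entry, the list of rows, each a list of 7 numbers: the turn, a rotation vector about the tool's x, y, z as a fraction of full scale, then the shift along the tool's x, y, z as a fraction of full scale, then the finger opening in mm, from 0 to 85.4. In form: [[[ax, ay, az, x, y, z, jaw], ...]]. A call has 1 to 5 rows; each row shifts and turns the commanded pose from where the row before left it, along the tool's axes as they then stand; what a row does not reach is not made up. Full scale, the value 1, is 0.1 m for a shift and 0.5 rad for a turn. A row lasts 1/12 s, in which the tool goes at most 41.7 mm and 7.16 degrees, less where a joint would pass 70% of its speed; a pose out of reach is approached as far as the arm can. A call with a number of a shift or a turn outside -1 to 1 is refused whole. A call with a gripper value outside its range is refused whole. The fingers move at their own pace and stop on an object; "newtons" is the grip in N (left out, the last holds). Time passes only in rows, so rows that do not move let the fingers close. It gives the time, the measured TCP pose, the force, the opening and the grip force at its end, in the units of the state.
- bot.read_state(): the state, without advancing time (a new reading comes with each control period).
- vision.read_camera(name): name is "side" or "top" or "wrist"; returns a dict with "image" (420x560x3 uint8, red, green, blue), "depth" (420x560 float32, m along the optical axis (not along the pixel's ray), 0 where there is no reading), "K" (3x3 intrinsics, pixels), "R" (3x3) and "t" (3): a world point X has camera coordinates R X + t. Camera axes: x right, y down, z forward; pixel columns grow to the right and rows downward; lengths in m; the calibration is good to about 2 mm. The wrist camera is an equidistant fisheye: a pixel r from the principal point sees the ray r / f radians off the axis. A picture is of the moment at which its call begins.
- bot.finish_job(): hands the job in; it is judged then, once.
The state is a dict: "time": time; "q": joint angles; "joint_vel": joint speeds; "joint_torque": joint torques, N m; "tool_pos": TCP position; "tcp_rot": TCP orientation; "wrist_force": force on the tool from outside, world axes, zero at the start; "torque": the same for the moment, N m; "width": opening from 0.0 (shut) to 1.0 (fully open); "grip_force": force on a finger pad.
Only numpy, scipy, OpenCV 4.12 (cv2) and the standard library are available. Lean on these libraries where they do the work, as an engineer would, in place of code of your own. Each camera call takes 0.05 s, during which the arm holds its last target. There are 200 camera calls.

## Working session

There is one attempt and no reset: what is moved stays moved. The work goes in short steps, Python scripts to look and compute and a tool call to move; the robot and the scene stay as the last step left them, time stands still between calls to the robot, and variables do not carry over. Pictures are saved under pics/ and viewed, at most 10 in all, crops included, and the job is handed in when it is done.

Besides the shell and the picture viewer there is one more tool, called after "Request:" as name(argument=value, ...), one argument or row to a line, values as JSON. play_rows: Moves the arm, as the interface text tells. Its arguments: {"type":"object","properties":{"moves":{"type":"array","items":{"type":"array","items":{"type":"array","items":{"type":"number"}}}},"newtons":{"type":"number"}},"required":["moves"]}

```bash
mkdir -p pics; python3 - <<'E'
from workcell import bot, vision
import cv2, numpy as np
s=bot.read_state(); print({k:np.round(v,3).tolist() for k,v in s.items()})
for n in("top","side"):
    c=vision.read_camera(n); np.savez(n+".npz",**c)
    cv2.imwrite(f"pics/{n}0.png",c["image"][:,:,::-1]); print(n,np.round(c["K"],1).tolist(),np.round(c["R"],3).tolist(),np.round(c["t"],3), np.mean(c["depth"]>0))
E
```

```text
{'time': 0.0, 'q': [1.24, 0.265, 1.605, 0.0, 1.274, -0.037], 'joint_vel': [0.003, -0.001, 0.001, 0.0, -0.002, 0.002], 'joint_torque': [0.001, -51.51, -36.733, -0.0, 0.013, 0.0], 'tool_pos': [0.195, 0.645, 0.198], 'tcp_rot': [-0.46, -3.107, 0.003], 'wrist_force': [0.359, -1.094, 0.222], 'torque': [0.015, 0.014, -0.043], 'grip_force': 0.0, 'width': 1.001}
top [[417.8, 0.0, 279.2], [0.0, 417.8, 209.0], [0.0, 0.0, 1.0]] [[-0.026, -0.999, -0.022], [-0.988, 0.029, -0.15], [0.151, 0.018, -0.988]] [0.022 0.554 1.052] 0.9959353741496598
side [[386.6, 0.0, 276.5], [0.0, 386.6, 215.9], [0.0, 0.0, 1.0]] [[0.908, -0.42, 0.003], [-0.313, -0.681, -0.662], [0.28, 0.6, -0.749]] [-0.476  0.214  0.879] 0.9962755102040817
```

View pics/top0.png

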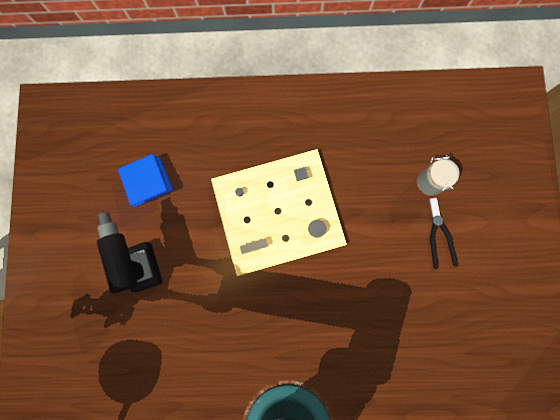

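View pics/side0.png

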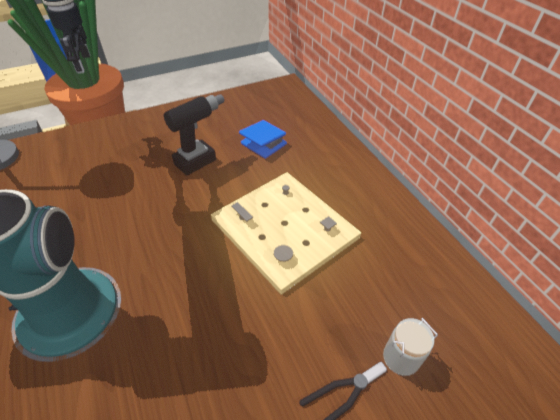

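The top view shows wide (317,228), square (302,174), narrow (239,191) and bar (256,246). In the side view they are at about (284,254), (328,224), (286,189) and (242,212). The neighbours are clear of the board.

```bash
cat > h.py <<'E'
import numpy as np, cv2
def P(c): return c["K"]@np.c_[c["R"],c["t"]]
def ray(c,uv,z):
    d=c["R"].T@np.linalg.solve(c["K"],[*uv,1]); o=-c["R"].T@c["t"]; return o+d*(z-o[2])/d[2]
def pt(c,u,v):
    z=c["depth"][int(v),int(u)]; return c["R"].T@(np.linalg.solve(c["K"],[u,v,1])*z-c["t"])
def cloud(c):
    v,u=np.mgrid[:420,:560]; r=np.stack([u,v,np.ones_like(u)],-1)@np.linalg.inv(c["K"]).T
    return (r*c["depth"][...,None]-c["t"])@c["R"]
E
python3 - <<'E'
from h import *
guess=dict(wide=((317,228),(284,254)),square=((302,174),(328,224)),narrow=((239,191),(286,189)),bar=((256,246),(242,212)))
C=[dict(np.load(n+".npz")) for n in("top","side")]
cen={k:[] for k in guess}
for i,c in enumerate(C):
    W=cloud(c); hsv=cv2.cvtColor(c["image"],cv2.COLOR_RGB2HSV)
    m=((hsv[...,1]<90)&(hsv[...,2]>60)&(W[...,2]>.036)&(W[...,2]<.065)).astype(np.uint8)
    n,l,st,ce=cv2.connectedComponentsWithStats(m)
    for k,g in guess.items():
        d=[np.hypot(*(ce[j]-g[i])) if st[j,4]>20 else 99 for j in range(1,n)]; j=1+int(np.argmin(d))
        M=l==j; cen[k].append(ce[j]); print(i,k,ce[j].round(1),st[j,2:],'depthxyz',np.median(W[M],0).round(4), 'extent',cv2.minAreaRect((W[M][:,:2]*1000).astype(np.float32)))
for k,(a,b) in cen.items():
    X=cv2.triangulatePoints(P(C[0]),P(C[1]),a,b)[:,0]; X=X[:3]/X[3]
    print(k,X.round(4),[ray(c,p,.049).round(4).tolist() for c,p in zip(C,(a,b))])
# board
c=C[0];W=cloud(c);hsv=cv2.cvtColor(c["image"],cv2.COLOR_RGB2HSV)
m=((W[...,2]>.015)&(W[...,2]<.034)&(np.hypot(W[...,0]-.55,W[...,1])<.25)&(hsv[...,0]<40)&(hsv[...,2]>120)).astype(np.uint8)
n,l,st,ce=cv2.connectedComponentsWithStats(m); j=1+np.argmax(st[1:,4]); print('board',np.median(W[l==j][:,2]),cv2.minAreaRect((W[l==j][:,:2]*1000).astype(np.float32)))
E
```

```text
0 wide [317.  227.9] [ 19  18 252] depthxyz [ 0.5006 -0.0899  0.049 ] extent ((500.54998779296875, -89.90383911132812), (43.72611999511719, 44.68104553222656), 43.922325134277344)
0 square [300.7 173.4] [ 14  14 135] depthxyz [ 0.6455 -0.0535  0.0497] extent ((645.9327392578125, -53.10935592651367), (30.535354614257812, 31.174787521362305), 13.779170036315918)
0 narrow [238.7 191. ] [ 8  7 47] depthxyz [0.6045 0.1107 0.047 ] extent ((604.26025390625, 111.83064270019531), (19.061405181884766, 16.717866897583008), 89.69995880126953)
0 bar [253.4 245.7] [ 28  15 221] depthxyz [0.459  0.0754 0.0521] extent ((459.5028991699219, 74.75580596923828), (21.569398880004883, 68.28353118896484), 13.516972541809082)
1 wide [283.  252.5] [ 19  18 261] depthxyz [ 0.4995 -0.0922  0.0487] extent ((500.1731262207031, -90.34107971191406), (47.515689849853516, 43.58214569091797), 63.54289627075195)
1 square [327.9 222.3] [ 17  14 135] depthxyz [ 0.6438 -0.0546  0.0501] extent ((644.9472045898438, -53.73883819580078), (33.71637725830078, 32.621829986572266), 13.439395904541016)
1 narrow [285.4 187.3] [ 8  8 44] depthxyz [0.6026 0.1083 0.0464] extent ((603.2734985351562, 109.76417541503906), (21.563060760498047, 19.91409683227539), 37.9703369140625)
1 bar [241.6 211.1] [ 22  20 193] depthxyz [0.4575 0.0719 0.0514] extent ((458.2732238769531, 73.34625244140625), (22.63690948486328, 73.06503295898438), 13.128132820129395)
wide [ 0.5008 -0.0901  0.0455] [[0.5008, -0.0899, 0.049], [0.4993, -0.0923, 0.049]]
square [ 0.6463 -0.053   0.0472] [[0.646, -0.053, 0.049], [0.645, -0.0542, 0.049]]
narrow [0.6047 0.112  0.043 ] [[0.6038, 0.1112, 0.049], [0.6015, 0.1065, 0.049]]
bar [0.4591 0.0751 0.0475] [[0.4595, 0.0748, 0.049], [0.4581, 0.0739, 0.049]]
board 0.02426198388603038 ((553.5468139648438, 10.88525390625), (270.6351013183594, 299.8624267578125), 14.365830421447754)
```

Request:
play_rows(
  moves=[
    [[0, 0, 0, 0, 0, -0.4, 0], [0, 0, 0, 0, 0, -0.4, 0], [0, 0, 0, 0, 0, -0.4, 0], [0, 0, 0, -0.25, -0.31, 0, 0], [0, 0, 0, -0.25, -0.31, 0, 0]],
  ],
  newtons=20,
)

```text
time: 0.52
tool_pos: [0.2258, 0.5745, 0.3235]
tcp_rot: [0.455, 3.107, 0.011]
wrist_force: [1.5, 0.4, 0.8]
width: 0.297
grip_force: 0.0
```

Request:
play_rows(
  moves=[
    [[0, 0, 0, -0.25, -0.31, 0, 0], [0, 0, 0, -0.25, -0.31, 0, 0], [0, 0, 0, -0.25, -0.31, 0, 0], [0, 0, 0, -0.25, -0.31, 0, 0], [0, 0, 0, -0.25, -0.31, 0, 0]],
  ],
)

```text
time: 0.93
tool_pos: [0.3002, 0.3857, 0.3191]
tcp_rot: [-0.459, -3.108, 0.001]
wrist_force: [0.3, 0.2, 0.6]
width: 0.001
grip_force: 0.0
```

Request:
play_rows(
  moves=[
    [[0, 0, 0, -0.25, -0.31, 0, 0], [0, 0, 0, -0.25, -0.31, 0, 0], [0, 0, 0, -0.25, -0.31, 0, 0], [0, 0, 0, -0.25, -0.31, 0, 0], [0, 0, 0, -0.25, -0.31, 0, 0]],
  ],
)

```text
time: 1.35
tool_pos: [0.3748, 0.2013, 0.3194]
tcp_rot: [-0.459, -3.108, 0.0]
wrist_force: [1.1, 0.4, 0.2]
width: -0.001
grip_force: 0.0
```

Request:
play_rows(
  moves=[
    [[0, 0, 0, -0.25, -0.31, 0, 0], [0, 0, 0, -0.25, -0.31, 0, 0], [0, 0, 0, -0.25, -0.31, 0, 0], [0, 0, 0, 0, 0, 0, 0], [0, 0, 0, 0, 0, 0, 0]],
  ],
)

```text
time: 1.77
tool_pos: [0.4199, 0.0904, 0.3192]
tcp_rot: [-0.468, -3.105, 0.0]
wrist_force: [-0.6, -0.0, 0.5]
width: -0.003
grip_force: 0.0
```

Request:
play_rows(
  moves=[
    [[0, 0, 0, -0.26, -0.3, 0, 0], [0, 0, 0, -0.26, -0.3, 0, 0], [0, 0, 0, -0.26, -0.3, 0, 0], [0, 0, 0, -0.26, -0.3, 0, 0], [0, 0, 0, -0.26, -0.3, 0, 0]],
  ],
)

```text
time: 2.18
tool_pos: [0.5012, -0.0884, 0.3196]
tcp_rot: [-0.456, -3.108, -0.001]
wrist_force: [1.0, 0.2, 0.8]
width: 0.008
grip_force: 0.0
```

Request:
play_rows(
  moves=[
    [[0, 0, 0, 0, 0, 0.38, 0], [0, 0, 0, 0, 0, 0.38, 0], [0, 0, 0, 0, 0, 0.38, 0], [0, 0, 0, 0, 0, 0.38, 0], [0, 0, 0, 0, 0, 0.38, 0]],
  ],
)

```text
time: 2.6
tool_pos: [0.5006, -0.0869, 0.1279]
tcp_rot: [0.457, 3.108, 0.001]
wrist_force: [0.7, 0.4, -0.4]
width: -0.001
grip_force: 0.0
```

Request:
play_rows(
  moves=[
    [[0, 0, 0, 0, 0, 0.3, 0], [0, 0, 0, 0, 0, 0.2, 0], [0, 0, 0, 0, 0, 0, 0], [0, 0, 0, 0, 0, 0, 0], [0, 0, 0, 0, 0, 0, 0]],
  ],
)

```text
time: 3.02
tool_pos: [0.5021, -0.088, 0.0811]
tcp_rot: [0.457, 3.106, 0.0]
wrist_force: [0.2, 0.4, 0.5]
width: 0.001
grip_force: 0.0
```

```bash
python3 - <<'E'
from workcell import bot, vision
import cv2, numpy as np
s=bot.read_state(); print({k:np.round(s[k],4).tolist() for k in("q","tool_pos","tcp_rot","wrist_force")})
a=vision.read_camera("side")["image"][120:320,150:400,::-1]; b=vision.read_camera("wrist")["image"][:,:,::-1]
cv2.imwrite("pics/w1.png",np.hstack([cv2.resize(a,(400,320)),cv2.resize(b,(400,320))]))
E
```

```text
{'q': [-0.2225, 0.0582, 2.0738, 0.0002, 1.0077, -1.5011], 'tool_pos': [0.5021, -0.088, 0.0811], 'tcp_rot': [0.4573, 3.1062, 0.0001], 'wrist_force': [0.2495, 0.3752, 0.5032]}
```

View pics/w1.png

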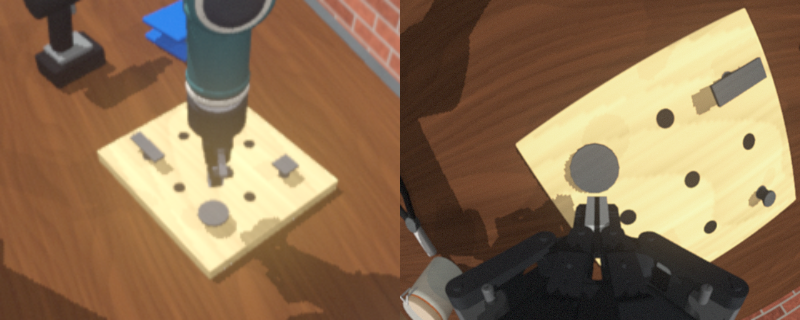

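```bash
python3 - <<'E'
from h import *
c=dict(np.load("side.npz"))
for X in([.502,-.088,.081],[.502,-.088,.049],[.5005,-.0905,.049],[.53,-.088,.081],[.502,-.088,.1],[.502,-.07,.081]):
    p=P(c)@[*X,1]; p=p[:2]/p[2]; print(X,p.round(1),((p-[150,120])*1.6).round(1))
from workcell import vision
d=vision.read_camera("side"); W=cloud(d)
cv2.imwrite("pics/s2.png",cv2.resize(d["image"][190:270,240:330,::-1],None,fx=7,fy=7,interpolation=cv2.INTER_CUBIC))
for v in range(222,262,3): print(v,[(W[v,u]*1000).astype(int).tolist() for u in (281,284,287)])
E
```

```text
[0.502, -0.088, 0.081] [283.5 242.7] [213.5 196.3]
[0.502, -0.088, 0.049] [283.2 250.8] [213.2 209.3]
[0.5005, -0.0905, 0.049] [283.1 251.8] [213.  210.9]
[0.53, -0.088, 0.081] [294.1 238.8] [230.6 190. ]
[0.502, -0.088, 0.1] [283.6 237.7] [213.7 188.3]
[0.502, -0.07, 0.081] [280.2 237.2] [208.3 187.6]
222 [[489, -98, 173], [498, -95, 165], [485, -134, 212]]
225 [[488, -99, 164], [481, -128, 199], [482, -139, 210]]
228 [[485, -108, 165], [475, -141, 206], [480, -144, 207]]
231 [[493, -91, 132], [474, -144, 201], [481, -143, 196]]
234 [[492, -93, 125], [496, -101, 131], [502, -103, 131]]
237 [[523, -31, 26], [531, -32, 23], [537, -36, 25]]
240 [[519, -39, 24], [526, -41, 24], [533, -45, 24]]
243 [[515, -47, 24], [522, -51, 25], [528, -54, 25]]
246 [[503, -71, 47], [509, -75, 49], [516, -77, 47]]
249 [[500, -79, 46], [506, -82, 46], [512, -87, 49]]
252 [[495, -89, 49], [502, -91, 49], [509, -93, 47]]
255 [[491, -97, 49], [498, -99, 48], [504, -103, 50]]
258 [[488, -103, 47], [494, -108, 49], [500, -111, 50]]
261 [[492, -96, 23], [498, -101, 25], [505, -102, 23]]
```

View pics/s2.png

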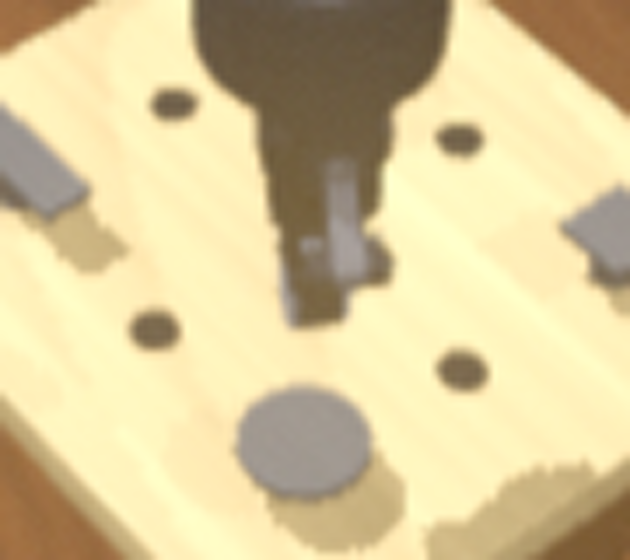

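The side view shows the closed fingertips at crop (318,325), right over the wide head at (303,440). By depth they are about 35 mm higher than the reported TCP. I'll descend slowly and check the force.

Request:
play_rows(
  moves=[
    [[0, 0, 0, 0.01, -0.03, 0.1, 0], [0, 0, 0, 0, 0, 0.1, 0], [0, 0, 0, 0, 0, 0.08, 0], [0, 0, 0, 0, 0, 0.0, 0], [0, 0, 0, 0, 0, 0, 0]],
  ],
)

```text
time: 3.58
tool_pos: [0.4976, -0.0912, 0.0504]
tcp_rot: [-0.46, -3.105, -0.0]
wrist_force: [0.1, 0.0, 0.0]
width: -0.001
grip_force: 0.0
```

```bash
python3 - <<'E'
from h import *
from workcell import vision,bot
print(bot.read_state()["tool_pos"])
d=vision.read_camera("side"); W=cloud(d)
cv2.imwrite("pics/s3.png",cv2.resize(d["image"][190:270,240:330,::-1],None,fx=7,fy=7,interpolation=cv2.INTER_CUBIC))
for v in range(228,262,2): print(v,[(W[v,u]*1000).astype(int).tolist() for u in (281,284,287)])
E
```

```text
[ 0.49764944 -0.09123467  0.05036902]
228 [[478, -121, 182], [480, -130, 192], [487, -130, 189]]
230 [[483, -111, 163], [483, -126, 180], [486, -134, 187]]
232 [[486, -104, 147], [493, -105, 145], [485, -136, 183]]
234 [[488, -102, 136], [483, -126, 166], [483, -139, 181]]
236 [[474, -129, 168], [480, -132, 168], [482, -141, 177]]
238 [[474, -131, 163], [475, -142, 176], [481, -144, 175]]
240 [[469, -140, 169], [473, -145, 174], [479, -148, 173]]
242 [[474, -131, 150], [473, -147, 169], [479, -149, 168]]
244 [[487, -103, 102], [496, -101, 94], [504, -100, 89]]
246 [[488, -102, 92], [496, -101, 87], [516, -78, 49]]
248 [[500, -79, 50], [507, -79, 47], [513, -85, 50]]
250 [[499, -81, 46], [504, -86, 48], [511, -88, 47]]
252 [[495, -88, 48], [502, -91, 49], [509, -94, 47]]
254 [[493, -93, 48], [498, -98, 51], [506, -100, 49]]
256 [[490, -100, 49], [496, -103, 50], [503, -106, 50]]
258 [[488, -104, 48], [494, -107, 47], [501, -110, 47]]
260 [[486, -108, 46], [492, -111, 47], [499, -114, 46]]
```

View pics/s3.png

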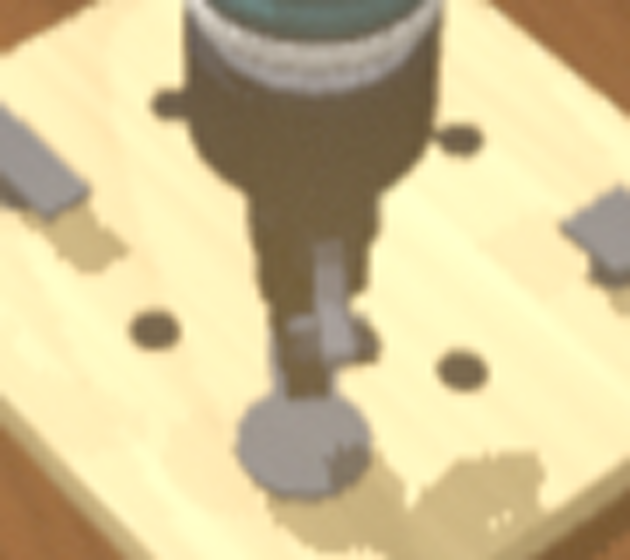

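The fingertips end at about crop (305,395). Depth puts them near z = 85 mm and there is no contact, so I'll keep going down in small steps.

Request:
play_rows(
  moves=[
    [[0, 0, 0, 0, 0, 0.08, 0], [0, 0, 0, 0, 0, 0.08, 0], [0, 0, 0, 0, 0, 0.08, 0], [0, 0, 0, 0, 0, 0.0, 0], [0, 0, 0, 0, 0, 0, 0]],
  ],
)

```text
time: 4.05
tool_pos: [0.4979, -0.0912, 0.0266]
tcp_rot: [-0.459, -3.106, -0.0]
wrist_force: [-0.0, -0.0, -0.2]
width: 0.003
grip_force: 0.0
```

```bash
cat > look.py <<'E'
import sys
from h import *
from workcell import vision,bot
s=bot.read_state(); print(np.round(s["tool_pos"],4),np.round(s["wrist_force"],1),s["time"])
top=dict(wide=(.5005,-.0905),square=(.6457,-.0534),narrow=(.604,.1105),bar=(.4588,.0745))
for n in ("side","top"):
    d=vision.read_camera(n); W=cloud(d); np.savez("last_"+n+".npz",**d); hsv=cv2.cvtColor(d["image"],cv2.COLOR_RGB2HSV)
    for k,(x,y) in top.items():
        M=(np.hypot(W[...,0]-x,W[...,1]-y)<.025)&(W[...,2]>.027)&(W[...,2]<.06)&(hsv[...,1]<90)
        G=(np.hypot(W[...,0]-x,W[...,1]-y)<.03)&(W[...,2]>.055)&(W[...,2]<.2)
        print(n,k,M.sum(),'head z',np.round(np.median(W[M][:,2]),4) if M.any() else None,'tool min z',W[G][:,2].min().round(3) if G.any() else None)
E
python3 look.py
```

```text
[ 0.4979 -0.0912  0.0266] [-0.  -0.  -0.2] 4.05
side wide 179 head z 0.0486 tool min z 0.061
side square 144 head z 0.0501 tool min z None
side narrow 0 head z None tool min z None
side bar 135 head z 0.0512 tool min z 0.057
top wide 4 head z 0.0479 tool min z None
top square 140 head z 0.0504 tool min z 0.055
top narrow 68 head z 0.0456 tool min z None
top bar 162 head z 0.0516 tool min z 0.055
```

Request:
play_rows(
  moves=[
    [[0, 0, 0, 0, 0, 0.05, 0], [0, 0, 0, 0, 0, 0.04, 0], [0, 0, 0, 0, 0, 0.03, 0], [0, 0, 0, 0, 0, 0.0, 0], [0, 0, 0, 0, 0, 0, 0]],
  ],
)

```text
time: 4.57
tool_pos: [0.4986, -0.0913, 0.0154]
tcp_rot: [-0.46, -3.107, -0.0]
wrist_force: [0.4, 0.1, -0.0]
width: 0.002
grip_force: 0.0
```

```bash
python3 look.py|grep -v bar;python3 -c "
from h import *
c=np.load('last_side.npz')
cv2.imwrite('pics/s4.png',cv2.resize(c['image'][190:270,240:330,::-1],None,fx=7,fy=7,interpolation=cv2.INTER_CUBIC))"
```

```text
[ 0.4986 -0.0913  0.0154] [ 0.4  0.1 -0. ] 4.5667
side wide 157 head z 0.047 tool min z 0.056
side square 143 head z 0.0501 tool min z None
side narrow 0 head z None tool min z None
top wide 1 head z 0.0275 tool min z None
top square 144 head z 0.05 tool min z 0.055
top narrow 79 head z 0.0452 tool min z None
```

View pics/s4.png

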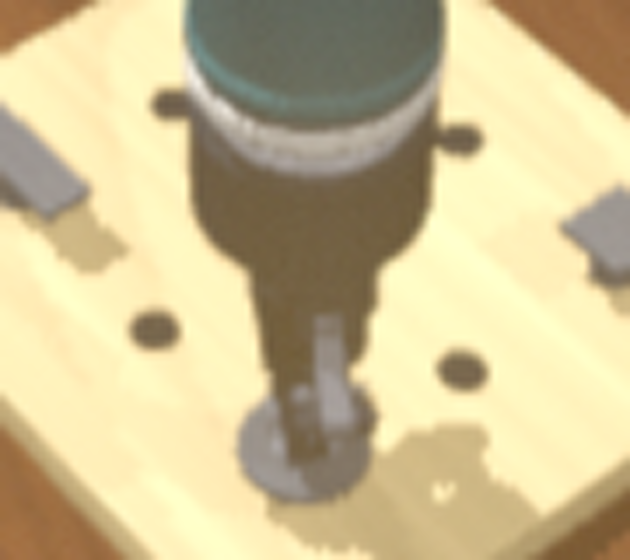

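The fingertips now touch or nearly touch the middle of the wide head, at about (305,455). I'll press on gently.

Request:
play_rows(
  moves=[
    [[0, 0, 0, 0, 0, 0.03, 0], [0, 0, 0, 0, 0, 0.03, 0], [0, 0, 0, 0, 0, 0.03, 0]],
  ],
)

```text
time: 4.92
tool_pos: [0.4992, -0.0914, 0.0069]
tcp_rot: [0.46, 3.107, -0.0]
wrist_force: [-0.8, 0.3, 4.3]
width: 0.002
grip_force: 2.2
```

Request:
play_rows(
  moves=[
    [[0, 0, 0, 0, 0, 0.03, 0], [0, 0, 0, 0, 0, 0.02, 0]],
  ],
)

```text
time: 5.08
tool_pos: [0.4991, -0.0914, 0.0015]
tcp_rot: [0.46, 3.107, -0.0]
wrist_force: [-0.8, 0.0, 4.0]
width: -0.001
grip_force: 2.1
```

```bash
python3 look.py|grep -v bar
```

```text
[ 0.4991 -0.0914  0.0015] [-0.8  0.   4. ] 5.0833
side wide 160 head z 0.0337 tool min z 0.061
side square 144 head z 0.05 tool min z None
side narrow 0 head z None tool min z None
top wide 2 head z 0.0329 tool min z None
top square 150 head z 0.0503 tool min z None
top narrow 72 head z 0.0455 tool min z None
```

Request:
play_rows(
  moves=[
    [[0, 0, 0, 0, 0, 0.015, 0], [0, 0, 0, 0, 0, 0.01, 0], [0, 0, 0, 0, 0, 0.01, 0]],
  ],
)

```text
time: 5.43
tool_pos: [0.499, -0.0914, -0.0017]
tcp_rot: [0.46, 3.108, -0.0]
wrist_force: [-3.7, 0.9, 16.0]
width: 0.001
grip_force: 7.9
```

Request:
play_rows(
  moves=[
    [[0, 0, 0, 0, 0, 0.005, 0], [0, 0, 0, 0, 0, 0.0, 0]],
  ],
)

```text
time: 5.6
tool_pos: [0.499, -0.0914, -0.0016]
tcp_rot: [-0.46, -3.108, 0.0]
wrist_force: [-3.2, 0.1, 8.8]
width: -0.001
grip_force: 4.5
```

```bash
python3 look.py|grep wide
```

```text
side wide 146 head z 0.0306 tool min z 0.056
top wide 1 head z 0.0291 tool min z None
```

Request:
play_rows(
  moves=[
    [[0, 0, 0, 0, 0, 0.008, 0], [0, 0, 0, 0, 0, 0.0, 0]],
  ],
)

```text
time: 5.87
tool_pos: [0.499, -0.0914, -0.0017]
tcp_rot: [-0.46, -3.107, 0.0]
wrist_force: [-6.1, 0.7, 14.7]
width: -0.0
grip_force: 7.4
```

The wide dog has bottomed, with force rising while z stays put. Next is the square one.

Request:
play_rows(
  moves=[
    [[0, 0, 0, 0, 0, -0.2, 0], [0, 0, 0, 0, 0, -0.35, 0], [0, 0, 0, 0, 0, -0.25, 0], [0, 0, 0, -0.32, 0.197, 0, 0], [0, 0, 0, -0.32, 0.197, 0, 0]],
  ],
)

```text
time: 6.28
tool_pos: [0.5729, -0.0727, 0.0794]
tcp_rot: [0.462, 3.103, -0.0]
wrist_force: [-0.3, -0.1, 0.7]
width: 0.004
grip_force: 0.0
```

Request:
play_rows(
  moves=[
    [[0, 0, 0, -0.32, 0.197, 0, 0], [0, 0, 0, -0.33, 0.197, 0, 0], [0, 0, 0, 0, 0, 0, 0], [0, 0, 0, 0, 0, 0, 0], [0, 0, 0, 0, 0, 0, 0]],
  ],
)

```text
time: 6.7
tool_pos: [0.6439, -0.0532, 0.0755]
tcp_rot: [-0.459, -3.105, 0.0]
wrist_force: [-0.7, -1.4, -0.6]
width: -0.008
grip_force: 0.0
```

```bash
python3 look.py
```

```text
[ 0.6439 -0.0532  0.0755] [-0.7 -1.4 -0.6] 6.7
side wide 247 head z 0.0303 tool min z None
side square 144 head z 0.0499 tool min z 0.107
side narrow 63 head z 0.0449 tool min z None
side bar 138 head z 0.0513 tool min z 0.055
top wide 0 head z None tool min z None
top square 18 head z 0.0511 tool min z 0.113
top narrow 71 head z 0.0465 tool min z None
top bar 128 head z 0.0516 tool min z 0.055
```

Request:
play_rows(
  moves=[
    [[0, 0, 0, 0, 0, 0.25, 0], [0, 0, 0, -0.01, 0, 0.15, 0], [0, 0, 0, 0, 0, 0.08, 0], [0, 0, 0, 0, 0, 0, 0], [0, 0, 0, 0, 0, 0, 0]],
  ],
)

```text
time: 7.22
tool_pos: [0.6452, -0.0539, 0.0288]
tcp_rot: [-0.46, -3.107, 0.0]
wrist_force: [0.6, 0.1, 0.6]
width: 0.002
grip_force: 0.0
```

```bash
python3 look.py|grep -E "sq|\["; python3 -c "
from h import *
c=np.load('last_side.npz')
cv2.imwrite('pics/s5.png',cv2.resize(c['image'][170:260,270:370,::-1],None,fx=6,fy=6,interpolation=cv2.INTER_CUBIC))"
```

```text
[ 0.6452 -0.0539  0.0288] [0.6 0.1 0.6] 7.2167
side square 109 head z 0.0498 tool min z 0.06
top square 0 head z None tool min z 0.111
```

View pics/s5.png

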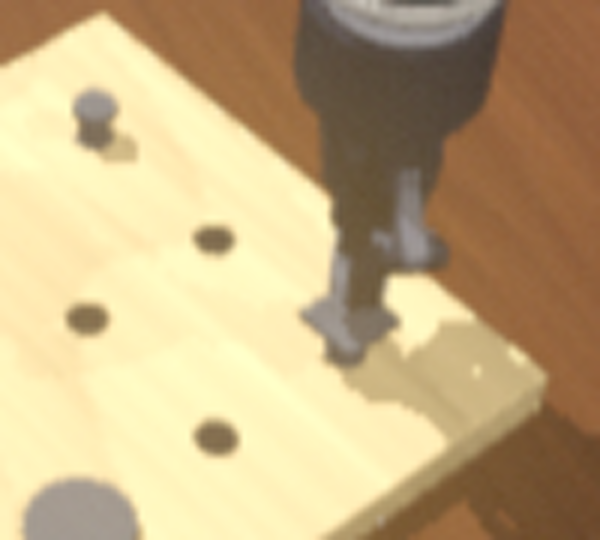

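Fingertips sit at about (362,305), over the square head centred near (351,315). I'll shift 2 mm and press.

Request:
play_rows(
  moves=[
    [[0, 0, 0, 0.02, 0, 0.05, 0], [0, 0, 0, 0, 0, 0.03, 0], [0, 0, 0, 0, 0, 0.03, 0], [0, 0, 0, 0, 0, 0.03, 0], [0, 0, 0, 0, 0, 0.03, 0]],
  ],
)

```text
time: 7.73
tool_pos: [0.6444, -0.053, 0.0123]
tcp_rot: [0.46, 3.108, -0.0]
wrist_force: [-1.9, 0.4, 4.0]
width: 0.002
grip_force: 2.2
```

Request:
play_rows(
  moves=[
    [[0, 0, 0, 0, 0, 0.03, 0], [0, 0, 0, 0, 0, 0.03, 0], [0, 0, 0, 0, 0, 0.03, 0], [0, 0, 0, 0, 0, 0.015, 0], [0, 0, 0, 0, 0, 0, 0]],
  ],
)

```text
time: 8.15
tool_pos: [0.6444, -0.053, 0.0008]
tcp_rot: [0.46, 3.108, 0.0]
wrist_force: [0.3, -0.3, 1.4]
width: -0.001
grip_force: 0.4
```

Request:
play_rows(
  moves=[
    [[0, 0, 0, 0, 0, 0.015, 0], [0, 0, 0, 0, 0, 0.01, 0], [0, 0, 0, 0, 0, 0.01, 0]],
  ],
)

```text
time: 8.4
tool_pos: [0.6445, -0.0531, -0.0016]
tcp_rot: [0.46, 3.108, 0.0]
wrist_force: [-3.2, 0.9, 12.6]
width: -0.005
grip_force: 6.4
```

Request:
play_rows(
  moves=[
    [[0, 0, 0, 0, 0, 0.008, 0], [0, 0, 0, 0, 0, 0.0, 0]],
  ],
)

```text
time: 8.57
tool_pos: [0.6444, -0.053, -0.0016]
tcp_rot: [0.46, 3.108, 0.0]
wrist_force: [-3.6, 0.5, 11.3]
width: -0.001
grip_force: 5.2
```

```bash
python3 look.py|grep -E "sq|\["
```

```text
[ 0.6444 -0.053  -0.0016] [-3.6  0.5 11.3] 8.5667
side square 101 head z 0.0312 tool min z 0.056
top square 0 head z None tool min z None
```

The square dog bottomed at the same z. Now the narrow one.

Request:
play_rows(
  moves=[
    [[0, 0, 0, 0, 0, -0.2, 0], [0, 0, 0, 0, 0, -0.35, 0], [0, 0, 0, 0, 0, -0.25, 0], [0, 0, 0, 0.172, 0.29, 0, 0], [0, 0, 0, 0.172, 0.29, 0, 0]],
  ],
)

```text
time: 9.08
tool_pos: [0.6306, 0.0115, 0.0797]
tcp_rot: [0.464, 3.101, 0.001]
wrist_force: [0.8, 1.0, -0.2]
width: 0.002
grip_force: 0.0
```

Request:
play_rows(
  moves=[
    [[0, 0, 0, 0.172, 0.29, 0, 0], [0, 0, 0, 0.172, 0.29, 0, 0], [0, 0, 0, 0.172, 0.29, 0, 0], [0, 0, 0, 0, 0, 0, 0], [0, 0, 0, 0, 0, 0, 0]],
  ],
)

```text
time: 9.5
tool_pos: [0.6029, 0.1123, 0.0763]
tcp_rot: [-0.454, -3.108, 0.001]
wrist_force: [0.9, -0.7, -0.5]
width: -0.005
grip_force: 0.0
```

Request:
play_rows(
  moves=[
    [[0, 0, 0, 0, 0, 0.25, 0], [0, 0, 0, 0, 0, 0.15, 0], [0, 0, 0, 0, 0, 0.1, 0], [0, 0, 0, 0, 0, 0, 0], [0, 0, 0, 0, 0, 0, 0]],
  ],
)

```text
time: 9.92
tool_pos: [0.6034, 0.1096, 0.0262]
tcp_rot: [-0.461, -3.106, 0.001]
wrist_force: [0.1, -0.4, 0.9]
width: 0.001
grip_force: 0.0
```

```bash
python3 look.py; python3 -c "
from h import *
c=np.load('last_side.npz')
cv2.imwrite('pics/s6.png',cv2.resize(c['image'][140:240,240:350,::-1],None,fx=6,fy=6,interpolation=cv2.INTER_CUBIC))"
```

```text
[0.6034 0.1096 0.0262] [ 0.1 -0.4  0.9] 9.9167
side wide 250 head z 0.0302 tool min z None
side square 127 head z 0.0302 tool min z None
side narrow 59 head z 0.044 tool min z 0.059
side bar 131 head z 0.0513 tool min z None
top wide 232 head z 0.0301 tool min z None
top square 139 head z 0.0301 tool min z None
top narrow 9 head z 0.0292 tool min z 0.068
top bar 77 head z 0.0516 tool min z 0.055
```

View pics/s6.png

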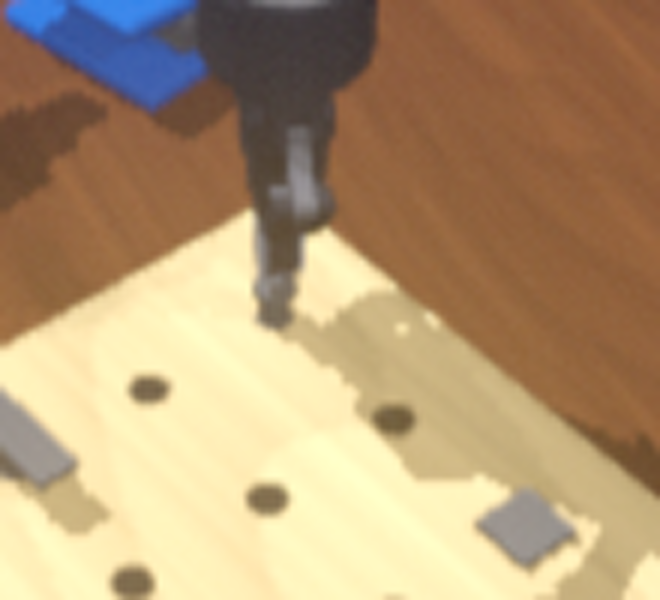

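Fingertips are at about (278,280), over the narrow head (272,285). The wide and square heads are at 30 mm and the bar is still at 51 mm. I'll press.

Request:
play_rows(
  moves=[
    [[0, 0, 0, 0.02, 0, 0.04, 0], [0, 0, 0, 0, 0, 0.04, 0], [0, 0, 0, 0, 0, 0.03, 0], [0, 0, 0, 0, 0, 0.03, 0], [0, 0, 0, 0, 0, 0.02, 0]],
  ],
)

```text
time: 10.43
tool_pos: [0.6022, 0.1113, 0.0113]
tcp_rot: [0.46, 3.108, -0.0]
wrist_force: [-1.6, -0.0, 4.7]
width: 0.002
grip_force: 2.1
```

```bash
python3 look.py|grep -E "narr|\["
```

```text
[0.6022 0.1113 0.0113] [-1.6 -0.   4.7] 10.4333
side narrow 46 head z 0.0416 tool min z 0.055
top narrow 1 head z 0.0512 tool min z None
```

Request:
play_rows(
  moves=[
    [[0, 0, 0, 0, 0, 0.03, 0], [0, 0, 0, 0, 0, 0.03, 0], [0, 0, 0, 0, 0, 0.03, 0], [0, 0, 0, 0, 0, 0.015, 0], [0, 0, 0, 0, 0, 0.005, 0]],
  ],
)

```text
time: 10.95
tool_pos: [0.6022, 0.1113, -0.0001]
tcp_rot: [0.46, 3.107, 0.0]
wrist_force: [-0.5, -1.1, 4.2]
width: -0.001
grip_force: 2.0
```

Request:
play_rows(
  moves=[
    [[0, 0, 0, 0, 0, 0.015, 0], [0, 0, 0, 0, 0, 0.01, 0], [0, 0, 0, 0, 0, 0.01, 0]],
  ],
)

```text
time: 11.2
tool_pos: [0.6024, 0.1113, -0.0017]
tcp_rot: [0.46, 3.108, 0.0]
wrist_force: [-5.9, -0.6, 21.1]
width: 0.0
grip_force: 10.1
```

Request:
play_rows(
  moves=[
    [[0, 0, 0, 0, 0, 0.005, 0], [0, 0, 0, 0, 0, 0.0, 0]],
  ],
)

```text
time: 11.37
tool_pos: [0.6024, 0.1113, -0.0017]
tcp_rot: [0.46, 3.108, 0.0]
wrist_force: [-5.5, -1.2, 16.8]
width: 0.004
grip_force: 8.3
```

It has bottomed. I'll retract and check all four.

Request:
play_rows(
  moves=[
    [[0, 0, 0, 0, 0, -0.2, 0], [0, 0, 0, 0, 0, -0.35, 0], [0, 0, 0, 0, 0, -0.38, 0], [0, 0, 0, 0, 0, -0.38, 0], [0, 0, 0, 0, 0, -0.38, 0]],
  ],
)

```text
time: 11.78
tool_pos: [0.6011, 0.1111, 0.1655]
tcp_rot: [-0.46, -3.106, 0.001]
wrist_force: [0.9, -0.6, -0.2]
width: 0.001
grip_force: 0.0
```

Request:
play_rows(
  moves=[
    [[0, 0, 0, 0, 0, 0, 0], [0, 0, 0, 0, 0, 0, 0], [0, 0, 0, 0, 0, 0, 0]],
  ],
)

```text
time: 12.03
tool_pos: [0.6015, 0.1112, 0.1644]
tcp_rot: [-0.46, -3.107, 0.0]
wrist_force: [-0.5, 0.1, 0.8]
width: -0.0
grip_force: 0.0
```

```bash
python3 look.py; python3 -c "
from h import *
c=np.load('last_side.npz')
cv2.imwrite('pics/s7.png',c['image'][:,:,::-1])"
```

```text
[0.6015 0.1112 0.1644] [-0.5  0.1  0.8] 12.0333
side wide 252 head z 0.0303 tool min z None
side square 124 head z 0.0305 tool min z None
side narrow 40 head z 0.0298 tool min z 0.196
side bar 137 head z 0.051 tool min z None
top wide 231 head z 0.0303 tool min z None
top square 135 head z 0.0303 tool min z None
top narrow 1 head z 0.0281 tool min z None
top bar 67 head z 0.0515 tool min z 0.055
```

View pics/s7.png

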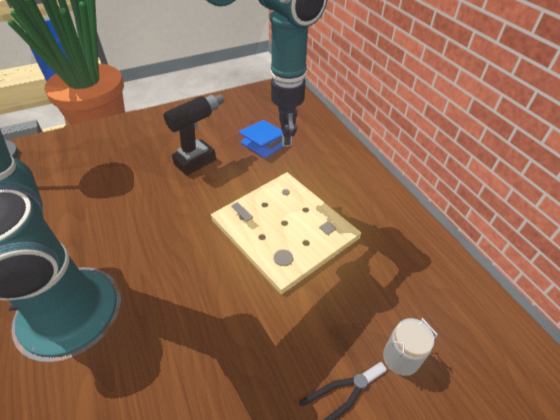

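The picture shows three heads flat on the board: wide (283,258), square (328,228) and narrow (286,192). The bar stands at (242,212), the surrounding things are where they were, and the arm is clear.

```bash
python3 -c "
from workcell import bot
print(bot.finish_job())"
```

```text
the job is handed in; nothing more can be done
None
```

The wide, square and narrow dogs were pressed down in that order until each head rested on the board (about 30 mm high). The bar stop is still up at 51 mm, nothing around the board was disturbed, and the job is handed in.

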